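Load the cell into the jeweller's scale and switch it on

ROBOT

A 7-joint arm with a two-finger parallel gripper is mounted at the origin on the work surface. World frame = base frame: x ahead of the robot, y to its left, z up, the work surface at z = 0. Lengths are in m, angles in rad, forces in N, time in s.
With the tool pointing down it reaches from about 0.4 to 0.85 m from the base axis. Payload 10.4 kg.
Tool frame: the origin (TCP) lies on the front face of the gripper's body, between the roots of the fingers; the fingertips stand 73 mm ahead of it and the grasp point (between the pads) lies 54 mm ahead of it; z points along the fingers, y is the line along which they close (so a half turn about z gives the same grasp; the last joint's range is limited). The gripper opens to 85 mm and grips with 20 to 120 N. Pads are 22 mm wide; open, the fingers measure 114 mm over their backs; the gripper's body (76 mm by 85 mm) begins 54 mm behind the grasp point. The pads swing forward as they close: fully open they stand 13 mm farther back than shut.
Start: joints at [1.119, 0.332, -0.065, 1.46, 0.022, 1.35, -0.088], TCP at [0.26, -0.568, 0.304] pointing down, gripper open.
Joint ranges: [-2.6, 2.6], [-0.5, 2.12], [-1.47, 1.34], [0.16, 2.42], [-1.27, 4.41], [0.06, 2.06], [-2.6, 2.6]. Speed limits (rad/s): [2.22, 2.22, 2.79, 2.79, 3.14, 3.14, 3.14].

INTERFACE

Orientations are given as a unit quaternion [x, y, z, w].
In Python, from workcell import manip gives the robot as it stands.
- The arm moves only by the shell command python3 -m jog 'ROWS' [FORCE]. ROWS is JSON, a list of rows, each an object with "grip": the gripper command: -1 is fully open, 1 is shut, values between are in proportion; "slide": the shift along the tool's x, y, z in cm, a list of three; "yaw": the turn about the tool's z in rad. A call has 1 to 8 rows; each row shifts and turns the commanded pose from where the row before left it, along the tool's axes as they then stand; what a row does not reach is not made up. A row lasts 1/10 s, in which the tool goes at most 50 mm and 8.59 degrees, less where a joint would pass 70% of its speed; a pose out of reach is approached as far as the arm can. A call with a gripper value outside its range is refused whole. The fingers move at their own pace and stop on an object; FORCE is the grip in N (left out, the last holds). Time passes only in rows, so rows that do not move let the fingers close. It gives the time, the measured TCP pose, the force, the opening and the grip force at its end, in the units of the state.
- manip.get_obs(): the state, without advancing time (a new reading comes with each control period).
- manip.camera(name): name is "scene" or "top" or "wrist"; returns the picture (400x640x3 uint8, blue, green, red); there is no depth.
- manip.calibration(name): a dict with "vfov" (degrees; the focal length in pixels is half the picture's height over the tangent of half this angle, whatever the lens; pixels are square), "cx", "cy" (the principal point, pixels), "camera_from_world" (4x4, takes a point from world to camera coordinates). Camera axes: x right, y down, z forward; pixel columns grow to the right and rows downward; lengths in m; the calibration is good to about 2 mm. A picture is of the moment at which its call begins: read the wrist's pose just before it. calibration takes no time and is no camera call; for the wrist camera it gives the pose at the moment of the call.
- manip.hand_in(): hands the job in; it is judged then, once.
Trained networks look in the newest picture that a camera, given by its name, has taken for a name from the list of things; names that differ only in an ending like _2 or _b are one class to them, and where a whole thing is asked for, a point or a joint stands for the part that bears it (a point fixed in the world has none). Each returns a list of dicts, best first, with "conf" (0 to 1); they miss things now and then, are a little off and sometimes report something else, mostly with a low value. They report only what shows in the picture. A call takes as long as a camera call. They do not tell look-alikes from the thing itself.
- manip.masks_of(thing, camera): "region" (400x640 bool, what is visible of it) and "centre" ([column, row] in pixels, amid what is visible of it).
The state is a dict: "clock": time; "joint_pos": joint angles; "joint_velocities": joint speeds; "tau": joint torques, N m; "position": TCP position; "ee_rot": TCP orientation; "ft_force": force on the tool from outside, world axes, zero at the start; "torque": the same for the moment, N m; "grip_width": opening from 0.0 (shut) to 1.0 (fully open); "grasp_force": force on a finger pad.
Only numpy, scipy, OpenCV 4.12 (cv2) and the standard library are available. Lean on these libraries where they do the work, as an engineer would, in place of code of your own. Each camera call takes 0.05 s, during which the arm holds its last target. There are 200 camera calls.

TASK

Load the fat cell from its wooden rest into the open battery bay of the bench scale: feel for the delicate coil spring, push the flat end back against it no harder than it takes, then drop the nub end in behind the contact plate, so that the cell lies fully home and level, held by the spring. Then press the scale's power button gently all the way down and let go. Leave the other things on the bench where they are.

Things in the scene. Friction and masses are not known exactly. Their poses are not given: they have to be found in the camera images.
- cell: The fat battery cell: plain grey cylinder 26 mm in diameter, 50 mm long over all, about 70 g, lying level in the grooved wooden rest. Origin on its axis, midway along the 50 mm. Its x axis is the cylinder axis and points to the nub end: there a steel nub 9 mm in diameter stands 2 mm out; the other end (-x) is flat. It lies loose and can roll about its axis, so only the direction of x matters.
- cell_nub (a point): The outer tip of the cell's nub, on the axis, 25 mm from the cell's origin.
- rest: Wooden rest of the cell, fixed: 70 x 44 mm plate 8 mm thick, four small cheeks 8 mm high beside the cell's ends (middle 39 mm along x free for fingers). Origin under its centre, on the bench. The cell's axis lies along its x, 21 mm above the bench, with the nub towards -x.
- scale: Bench scale, fixed: grey base plate 130 (x) x 150 (y) x 10 mm; on its +y half a block (local y 5 to 75 mm, top 40 mm above the bench) with a round steel pan (top at 46 mm, at local x 24) and the power button; on its -y half the open battery bay, along x. Origin under its centre, on the bench; x points from its front to its back.
- bay (a point): Nominal centre of the seated cell (along x, nub to -x): scale's local (0, -40, 26) mm, axes as the scale. The bay is an insert 40 mm wide, floor 13 mm below this point, jammed up to 8 mm off nominal along x, either way: not measured, to be felt or seen. Four cheeks (x 17 to 25 and -15 to -23 mm, tops 3 mm below the axis, 29 mm apart in y) guide the cell; fingers fit in the 32 mm between.
- bay_plate (a point): Nominal centre of the steel contact plate's inner face, 25 mm to -x of point bay on the cell axis (off by the same unmeasured shift of the insert). The plate is 4 mm thick, 36 mm wide, its top at the height of the axis.
- bay_spring (a point): Nominal tip of the free coil spring, 20 mm to +x of point bay on the cell axis (same unmeasured shift): round tip 13 mm wide, facing -x. 16 mm behind it a back wall, top 8 mm above the axis. Only 45 mm are free, so the 50 mm cell needs the spring pushed in 5 mm; tilted nub end up about 35 degrees, flat end on the tip, it clears the plate, and needs about 6 mm while it is turned down level.
- spring (a joint): How far the coil spring is pushed in towards +x of the scale (m): 0 free, stop at 0.007, about 0.005 with the cell seated. It takes 0.4 N to start and 0.4 N per mm more (2.4 N at 5 mm, 3.2 N at the stop); beyond the stop it is rigid. A held cell must never press on the scale and spring with more than 10 N, all contacts added.
- power_top (a point): Centre of the top of the round black power button, 28 mm in diameter, on the scale's block at local x -42, y 40 mm; pressed straight down, 6 mm of travel, 5 N when fully down, springs back.
- power (a joint): Travel of the power button (m): 0 up, 0.006 fully down; 0.004 or more counts as pressed.
- thin_cell: Bystander: thin cell 14 mm in diameter, 50 mm tall, standing.
- bay_cover: Bystander: flat grey cover 68 x 36 x 5 mm, lying.
- bench_block: Bystander: steel block 65 x 65 x 28 mm.
- dish: Bystander: green bowl 100 mm wide, 32 mm high.
- glue: Bystander: white bottle 40 mm wide, 100 mm tall.
- driver: Bystander: screwdriver 160 mm long, lying.
- bur_pot: Bystander: white pot of burs, 60 mm wide, 96 mm tall.
- brush: Bystander: brush 170 mm long, lying.
There are look-alikes about, which are no part of the job. What is shaped like the cell but purple or yellow is not meant.

How it is judged:
On the way, in this order (a step that is already met when the one before it is completed fails the run):
1. the cell is seated in the bay, right way round, let go, and held by the compressed spring (x of cell in the frame of bay between -0.0105 and 0.0105 m and y of cell in the frame of bay between -0.004 and 0.004 m and z of cell in the frame of bay between -0.003 and 0.003 m and x of cell_nub in the frame of bay below -0.01 m and angle between the x axis of cell and the x axis of scale, either way round below 0.1 rad and value of joint spring above 0.003 m and contact force between the fingers and cell below 0.2 N), for 0.2 s.
2. the power button is pressed down (value of joint power above 0.004 m), for 0.05 s.
At the end, for the whole second after the job is handed in: The cell rests in the bay, nub to the plate: centre within 10.5 mm of the bay point along x, 4 mm across, 3 mm in height, axis within 0.10 rad, spring pushed in over 3 mm; the power button, pressed 4 mm or more after seating, is up again (under 1.5 mm) (x of cell in the frame of bay between -0.0105 and 0.0105 m and y of cell in the frame of bay between -0.004 and 0.004 m and z of cell in the frame of bay between -0.003 and 0.003 m and x of cell_nub in the frame of bay below -0.01 m and angle between the x axis of cell and the x axis of scale, either way round below 0.1 rad and value of joint spring above 0.003 m and value of joint power below 0.0015 m and linear speed of cell below 0.02 m/s); the robot touches nothing.
It fails at once if the cell, held by the fingers, pushes on the spring, the bay or any part of the scale with more than 10 N, all contacts added (contact force between cell and scale above 10 N and contact force between the fingers and cell above 1 N).
It fails at once if the robot presses on the scale or its button with more than 25 N (contact force between the arm and scale above 25 N).
It fails at once if the fingers press on the scale with more than 25 N (contact force between the fingers and scale above 25 N).
It fails at once if a bystander is moved by more than 20 mm (distance of any of thin_cell, bay_cover, bench_block, dish, glue, driver, bur_pot, brush from where it was at the start of the episode above 0.02 m).
It also fails if it takes over 64 s, if anything falls off the work surface, if the arm or the gripper's body presses on something with over 40 N, if the wrist force passes 120 N, or if a joint passes its speed limit or range.

## Working session

There is one attempt and no reset: what is moved stays moved. The work goes in short steps, Python scripts to look and compute and a shell command to move; the robot and the scene stay as the last step left them, time stands still between calls to the robot, and variables do not carry over. Pictures are saved under pics/ and viewed, at most 10 in all, crops included, and the job is handed in when it is done.

```bash
mkdir -p pics; ls
python3 - <<'E'
from workcell import manip
import cv2,numpy as np
o=manip.get_obs();print({k:np.round(v,3).tolist() for k,v in o.items()})
for c in ("scene","top"):
    im=manip.camera(c);cv2.imwrite(f"pics/{c}0.png",im);k=manip.calibration(c);print(c,k['vfov'],k['cx'],k['cy'],np.round(k['camera_from_world'],4).tolist(),[x for x in k])
    for t in("cell","rest","scale","power_top","bay_cover"):
        print(t,[(round(m['conf'],2),np.round(m['centre']).tolist(),int(m['region'].sum())) for m in manip.masks_of(t,c)][:4])
E
```

```text
pics
{'clock': 0.0, 'joint_pos': [1.119, 0.333, -0.065, 1.461, 0.022, 1.35, -0.089], 'joint_velocities': [0.0, 0.002, -0.001, -0.0, -0.001, -0.0, 0.001], 'tau': [0.001, -62.543, 0.05, -39.161, 0.016, 0.01, 0.0], 'position': [0.26, -0.568, 0.303], 'ee_rot': [0.977, 0.213, -0.0, -0.001], 'ft_force': [-0.335, 0.953, -0.728], 'torque': [-0.014, -0.058, -0.048], 'grasp_force': 0.0, 'grip_width': 0.998}
scene 47.68937126679589 315.0889445704936 202.35359993054672 [[0.7801, 0.6254, 0.0167, -0.4832], [0.509, -0.6189, -0.5983, -0.2795], [-0.3638, 0.4752, -0.8011, 1.4134], [0.0, 0.0, 0.0, 1.0]] ['vfov', 'cx', 'cy', 'camera_from_world']
cell [(0.74, [203.0, 229.0], 189), (0.63, [221.0, 257.0], 232), (0.57, [243.0, 234.0], 209), (0.47, [196.0, 277.0], 238)]
rest [(0.59, [230.0, 266.0], 269)]
scale [(0.84, [314.0, 192.0], 2624)]
power_top []
bay_cover [(0.72, [284.0, 238.0], 330)]
top 52.24313233516306 313.92886521499224 198.7514076017277 [[0.0086, -1.0, -0.0025, -0.0449], [-0.9809, -0.0079, -0.1941, 0.6027], [0.1941, 0.0042, -0.981, 1.005], [0.0, 0.0, 0.0, 1.0]] ['vfov', 'cx', 'cy', 'camera_from_world']
cell [(0.64, [421.0, 232.0], 159), (0.5, [379.0, 264.0], 149)]
rest [(0.58, [385.0, 230.0], 177), (0.4, [460.0, 192.0], 356), (0.35, [335.0, 202.0], 314)]
scale [(0.9, [278.0, 212.0], 2792)]
power_top [(0.67, [262.0, 224.0], 74)]
bay_cover [(0.82, [335.0, 197.0], 297)]
```

Run:
```python
import cv2
a=cv2.imread("pics/scene0.png")[150:330,150:400];b=cv2.imread("pics/top0.png")[130:310,220:500]
cv2.imwrite("pics/v1.png",cv2.resize(a,None,fx=3.2,fy=3.2,interpolation=2));cv2.imwrite("pics/v2.png",cv2.resize(b,None,fx=2.85,fy=2.85,interpolation=2))
```

```text
(no output)
```

View pics/v1.png

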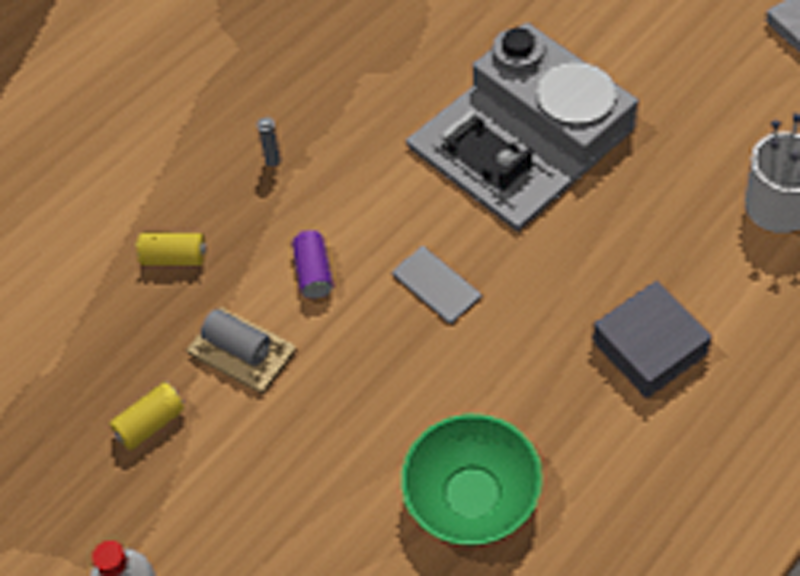

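View pics/v2.png

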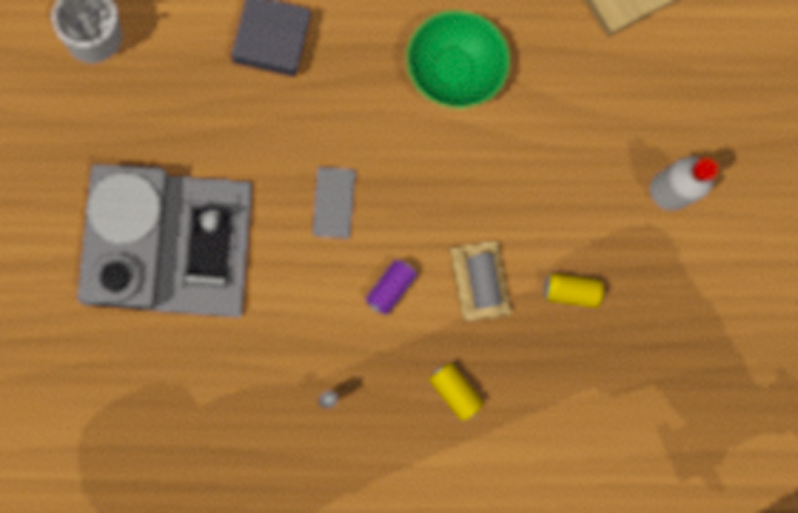

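The two views show these things:
- **Cell candidates:** the grey cylinder in the wooden rest at scene px ≈(223,255) / top ≈(390,228). The look-alikes are purple at scene (247,232), yellow at (203,228) and yellow at (196,280). I choose the grey one.
- **Scale:** the block lies to world +y and its x is roughly world +x. In the top view the spring tip is at ≈(293,206) and the plate at ≈(293,228).

```bash
cat > h.py <<'E'
from workcell import manip
import cv2,numpy as np
from scipy.spatial.transform import Rotation as R
def P(c):
    k=manip.calibration(c);f=200/np.tan(np.radians(k['vfov']/2))
    return np.array([[f,0,k['cx']],[0,f,k['cy']],[0,0,1]])@np.array(k['camera_from_world'])[:3]
def tri(obs): # [(P,(u,v)),...]
    A=np.vstack([r for p,(u,v) in obs for r in (u*p[2]-p[0],v*p[2]-p[1])])
    x=np.linalg.lstsq(A[:,:3],-A[:,3],rcond=None)[0];return x
def onz(p,uv,z):
    u,v=uv;A=np.vstack([u*p[2]-p[0],v*p[2]-p[1]])
    return np.append(np.linalg.solve(A[:,:2],-A[:,3]-A[:,2]*z),z)
def proj(p,X):
    q=p@np.append(X,1);return q[:2]/q[2]
E
python3 - <<'E'
from h import *
s,t=P("scene"),P("top")
S=lambda x,y:(150+x/3.2-.5,150+y/3.2-.5); T=lambda x,y:(220+x/2.85-.5,130+y/2.85-.5)
for n,a,b in [("cell",(236,337),(485,279)),("button",(518,43),(117,276)),("pan",(577,93),(124,207)),("tip",(512,158),(209,219)),("plate",(450,140),(207,280)),
  ("baseNW",(518,226),(251,182)),("baseSW",(408,143),(243,313))]:
    print(n,tri([(s,S(*a)),(t,T(*b))]).round(4))
for n,b in [("c up",(480,252)),("c dn",(492,307))]: print(n,onz(t,T(*b),.034).round(4))
for n,b in [("baseNE",(251,182)),("baseSE",(243,313))]: print(n,onz(t,T(*b),.010).round(4))
k=np.array(manip.calibration("wrist")['camera_from_world']);C=np.linalg.inv(k);o=manip.get_obs()
Rt=R.from_quat(o['ee_rot']).as_matrix();print("cam in tool",(Rt.T@(C[:3,3]-o['position'])).round(4),(Rt.T@C[:3,:3]).round(2).tolist(),manip.calibration("wrist")['vfov'])
print(Rt.round(3).tolist())
E
```

```text
cell [ 0.5327 -0.2422  0.0272]
button [0.5288 0.0962 0.0608]
pan [0.5945 0.0935 0.048 ]
tip [0.5873 0.0162 0.0311]
plate [0.5285 0.0134 0.0117]
baseNW [ 0.6263 -0.023   0.0133]
baseSW [ 0.5014 -0.0162  0.0129]
c up [ 0.5579 -0.2359  0.034 ]
c dn [ 0.5068 -0.2456  0.034 ]
baseNE [ 0.6276 -0.0221  0.01  ]
baseSE [ 0.5017 -0.0161  0.01  ]
cam in tool [ 0.0749  0.0003 -0.0701] [[0.0, -0.96, -0.29], [1.0, 0.0, -0.0], [0.0, -0.29, 0.96]] 63.93513589514376
[[0.909, 0.416, 0.0], [0.416, -0.909, -0.0], [0.0, 0.0, -1.0]]
```

```bash
python3 -m jog '[{"grip":-1,"slide":[4.4,-2.1,0.4],"yaw":0},{"grip":-1,"slide":[4.4,-2.1,0.4],"yaw":0},{"grip":-1,"slide":[4.4,-2.1,0.4],"yaw":0},{"grip":-1,"slide":[4.4,-2.1,0.4],"yaw":0},{"grip":-1,"slide":[4.4,-2.1,0.4],"yaw":0},{"grip":-1,"slide":[4.4,-2.1,0.4],"yaw":0},{"grip":-1,"slide":[4.4,-2.1,0.4],"yaw":0},{"grip":-1,"slide":[3.2,-1.6,0.8],"yaw":0}]' && python3 -m jog '[{"grip":-1,"slide":[2,-1,1],"yaw":0},{"grip":-1,"slide":[0,0,0],"yaw":0.12},{"grip":-1,"slide":[0,0,0],"yaw":0.12},{"grip":-1,"slide":[0,0,0],"yaw":0}]'
cat > look.py <<'E'
import sys
from h import *
n=sys.argv[1];x0,y0,x1,y1,f=[float(a) for a in sys.argv[2:7]]
o=manip.get_obs();p=P("wrist");im=manip.camera("wrist");cv2.imwrite(f"pics/{n}_full.png",im);np.savez(f"pics/{n}.npz",p=p,pos=o['position'],q=o['ee_rot'])
c=im[int(y0):int(y1),int(x0):int(x1)];cv2.imwrite(f"pics/{n}.png",cv2.resize(c,None,fx=f,fy=f,interpolation=2))
print(np.round(o['position'],4),np.round(o['ee_rot'],4),o['ft_force'])
E
python3 look.py w1 0 0 640 400 1.25; cp pics/w1.png pics/w1v.png
```

```text
clock: 1.4
position: [0.5034, -0.2757, 0.2685]
ee_rot: [0.977, 0.214, 0.001, 0.0]
ft_force: [0.8, -0.7, -0.3]
grip_width: 0.998
grasp_force: 0.0
clock: 1.8
position: [0.5155, -0.2613, 0.2579]
ee_rot: [0.996, 0.093, -0.0, 0.0]
ft_force: [0.2, 0.6, -0.6]
grip_width: 1.0
grasp_force: 0.0
[ 0.5155 -0.2613  0.2579] [ 9.956e-01  9.350e-02 -0.000e+00  1.000e-04] [ 0.20553702  0.58131409 -0.60402793]
```

View pics/w1v.png

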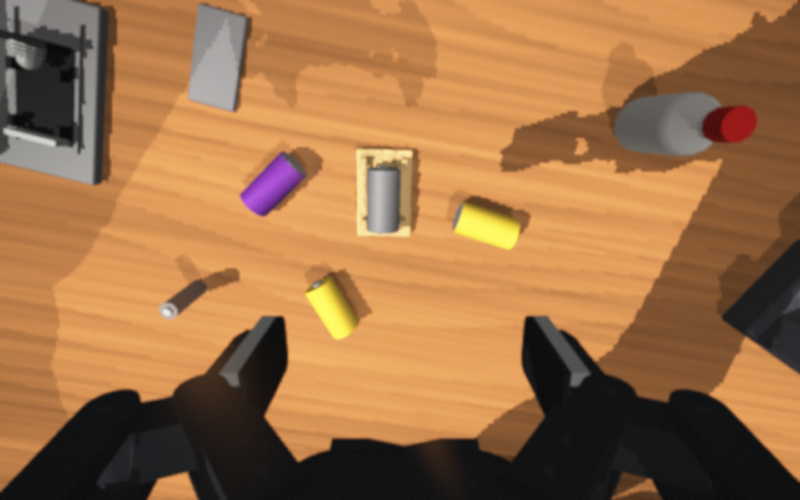

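The grey cell in the rest is at view (384,198), i.e. px (307,158). The look-alikes are purple at (273,184) and yellow at (332,306) and (487,222). I'll go closer to check the choice and find which end has the nub.

```bash
python3 -m jog '[{"grip":0,"slide":[-1,-0.8,4],"yaw":0},{"grip":0,"slide":[-1,-0.8,4],"yaw":0},{"grip":0,"slide":[0,0,0],"yaw":0},{"grip":0,"slide":[0,0,0],"yaw":0}]'
python3 look.py w2 210 20 430 260 2.5
python3 - <<'E'
from h import *
for t in("cell","rest"):
    print(t,[(round(m['conf'],2),np.round(m['centre'],1).tolist(),int(m['region'].sum())) for m in manip.masks_of(t,"wrist")][:4])
E
```

```text
clock: 2.25
position: [0.493, -0.2498, 0.1789]
ee_rot: [0.995, 0.095, 0.0, 0.0]
ft_force: [1.4, -0.7, 0.4]
grip_width: 0.499
grasp_force: 0.0
[ 0.493  -0.2498  0.1789] [9.955e-01 9.510e-02 1.000e-04 0.000e+00] [ 1.39760572 -0.67253234  0.42315684]
cell [(0.9, [202.5, 136.3], 2697), (0.83, [318.8, 150.9], 2565), (0.74, [260.8, 248.6], 729), (0.68, [430.4, 179.4], 2439)]
rest [(0.6, [333.2, 113.6], 2773)]
```

View pics/w2.png

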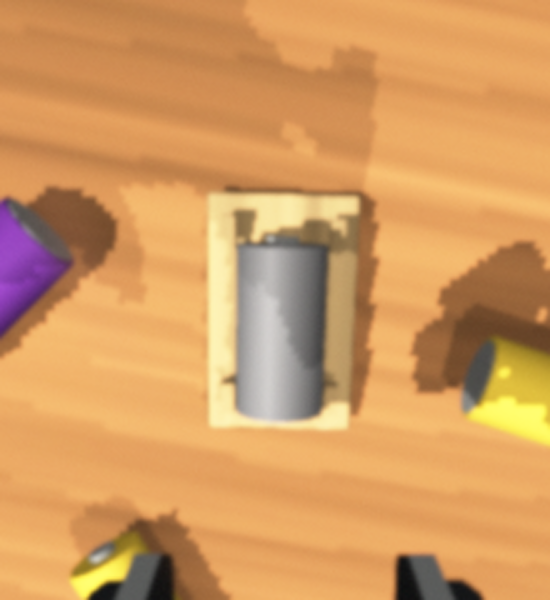

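The close crop confirms the grey cylinder in the wooden rest. Its nub is at the upper end, view (282,239), so it points to world +x. The flat end is at (280,420). The cell therefore needs about a half turn for the bay.

Run:
```python
from h import *
a=np.load("pics/w1.npz");b=np.load("pics/w2.npz");t=P("top")
# body top line ends
A=lambda x,y:((x+.5)/1.25-.5,(y+.5)/1.25-.5);B=lambda x,y:(210+(x+.5)/2.5-.5,20+(y+.5)/2.5-.5);T=lambda x,y:(220+(x+.5)/2.85-.5,130+(y+.5)/2.85-.5)
print("tri nub end",tri([(a['p'],A(384,167)),(b['p'],B(282.5,243))]).round(4))
print("tri flat end",tri([(a['p'],A(383,233)),(b['p'],B(279.5,419))]).round(4))
n=onz(b['p'],B(282.5,243),.034);f=onz(b['p'],B(279.5,419),.034)
print(n.round(4),f.round(4),np.linalg.norm(n-f),np.arctan2(*(n-f)[1::-1]))
# rest plate corners z=.008
for c in [(208,193),(360,196),(210,428),(348,428)]: print(onz(b['p'],B(*c),.008).round(4))
# segment the cell mask for refinement
m=manip.masks_of("cell","wrist")[1];ys,xs=np.nonzero(m['region']);print(m['conf'],m['centre'],xs.min(),xs.max(),ys.min(),ys.max())
rr=cv2.minAreaRect(np.c_[xs,ys].astype(np.float32));print(rr)
o=manip.get_obs();print(np.round(o['joint_pos'],3))
print("tool x angle",2*np.arctan2(o['ee_rot'][1],o['ee_rot'][0]))
```

```text
tri nub end [ 0.5548 -0.2372  0.0065]
tri flat end [ 0.5061 -0.2457  0.0228]
[ 0.5561 -0.237   0.034 ] [ 0.5093 -0.2452  0.034 ] 0.04751630105508583 0.17322009111441494
[ 0.5645 -0.2135  0.008 ]
[ 0.572  -0.2566  0.008 ]
[ 0.4954 -0.2256  0.008 ]
[ 0.5036 -0.2679  0.008 ]
0.83 [318.8, 150.9] 303 341 114 188
((321.886962890625, 150.99574279785156), (36.313777923583984, 74.39987182617188), 2.1610796451568604)
[ 0.628  0.295 -0.28   1.789  0.092  1.067 -1.067]
tool x angle 0.18925426943750034
```

```bash
python3 -m jog '[{"grip":0,"slide":[2.1,-0.1,0],"yaw":0.019},{"grip":0,"slide":[2.1,0,0],"yaw":0},{"grip":0,"slide":[0,0,4],"yaw":0},{"grip":0,"slide":[0,0,3],"yaw":0},{"grip":0,"slide":[0,0,2],"yaw":0},{"grip":0,"slide":[0,0,0.6],"yaw":0},{"grip":0,"slide":[0,0,0],"yaw":0},{"grip":0,"slide":[0,0,0],"yaw":0}]' 40; python3 look.py w3 120 100 520 400 2
```

```text
clock: 3.25
position: [0.5349, -0.2414, 0.0836]
ee_rot: [0.996, 0.085, 0.001, 0.001]
ft_force: [0.7, 0.3, 0.5]
grip_width: 0.503
grasp_force: 0.0
[ 0.5349 -0.2414  0.0836] [9.964e-01 8.480e-02 1.100e-03 6.000e-04] [0.65323737 0.27215591 0.50293433]
```

View pics/w3.png

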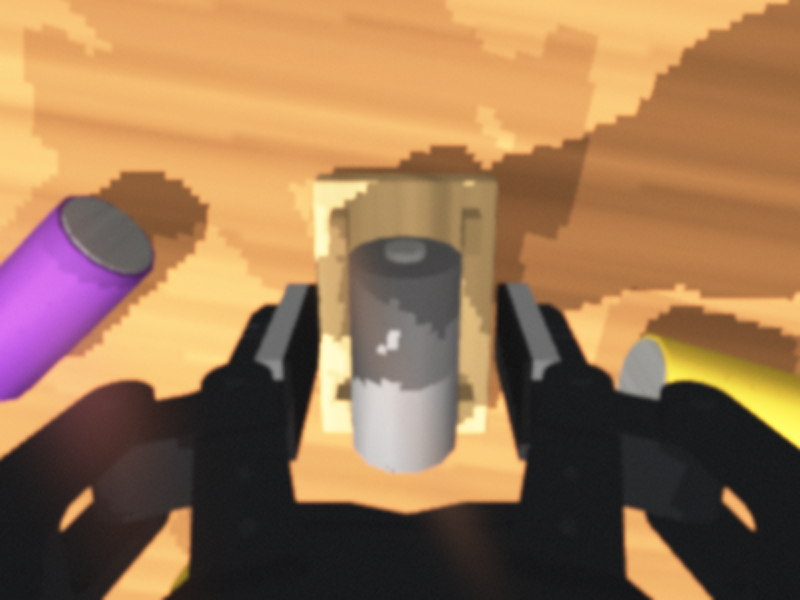

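Nub is clear at view (405,250), and the cell is centred between the pads. Gripping.

```bash
python3 -m jog '[{"grip":1,"slide":[0,0,0],"yaw":0},{"grip":1,"slide":[0,0,0],"yaw":0},{"grip":1,"slide":[0,0,0],"yaw":0},{"grip":1,"slide":[0,0,0],"yaw":0},{"grip":1,"slide":[0,0,-1],"yaw":0},{"grip":1,"slide":[0,0,-4],"yaw":0},{"grip":1,"slide":[0,0,-4],"yaw":0},{"grip":1,"slide":[0,0,-4],"yaw":0}]' 40
python3 - <<'E'
from h import *
o=manip.get_obs();print(np.round(o['joint_pos'],3))
p=P("wrist");im=manip.camera("wrist")
for X in (0.,):pass
Rt=R.from_quat(o['ee_rot']).as_matrix()
# pixel row -> tool x for points on the cell's top line (axis at tool z=.062, top at .049)
cv2.imwrite("pics/hold.png",cv2.resize(im[180:380,200:440],None,fx=3,fy=3,interpolation=2))
np.savez("pics/hold.npz",p=p,pos=o['position'],q=o['ee_rot'])
for x in (-.027,-.025,0,.023,.025):
    for z in (.0626,.0496): print(x,z,proj(p,o['position']+Rt@[x,0,z]).round(1))
E
```

```text
clock: 4.1
position: [0.5336, -0.2408, 0.2143]
ee_rot: [0.996, 0.085, 0.0, 0.0]
ft_force: [0.3, -0.1, -0.4]
grip_width: 0.287
grasp_force: 39.5
[ 0.585  0.327 -0.288  1.67   0.1    1.159 -1.129]
-0.027 0.0626 [323.4 317.9]
-0.027 0.0496 [323.4 336.7]
-0.025 0.0626 [323.4 314.4]
-0.025 0.0496 [323.4 333. ]
0 0.0626 [323.5 268.5]
0 0.0496 [323.5 283.9]
0.023 0.0626 [323.5 222.3]
0.023 0.0496 [323.5 234. ]
0.025 0.0626 [323.5 218. ]
0.025 0.0496 [323.5 229.4]
```

View pics/hold.png

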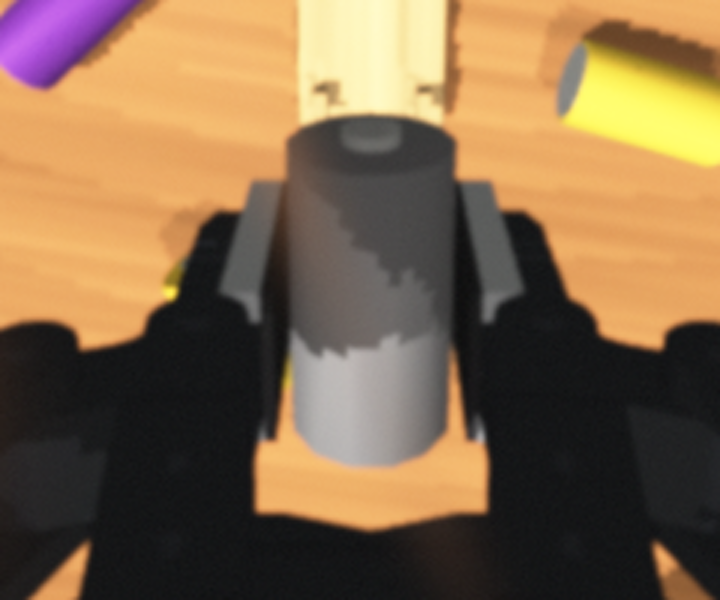

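```bash
python3 -m jog '[{"grip":1,"slide":[2.4,-3.9,0],"yaw":0},{"grip":1,"slide":[2.4,-3.9,0],"yaw":0},{"grip":1,"slide":[2.4,-3.9,0],"yaw":0},{"grip":1,"slide":[2.4,-3.9,0],"yaw":0},{"grip":1,"slide":[2.4,-3.9,0],"yaw":0},{"grip":1,"slide":[2.4,-3.9,0],"yaw":0},{"grip":1,"slide":[0,0,0],"yaw":-0.146},{"grip":1,"slide":[0,0,0],"yaw":-0.146}]'
python3 -m jog '[{"grip":1,"slide":[0,0,0],"yaw":-0.146},{"grip":1,"slide":[0,0,0],"yaw":-0.146},{"grip":1,"slide":[0,0,0],"yaw":-0.146},{"grip":1,"slide":[0,0,0],"yaw":-0.146},{"grip":1,"slide":[0,0,0],"yaw":-0.146},{"grip":1,"slide":[0,0,0],"yaw":-0.146},{"grip":1,"slide":[0,0,0],"yaw":-0.146},{"grip":1,"slide":[0,0,0],"yaw":-0.146}]'
python3 -m jog '[{"grip":1,"slide":[0,0,0],"yaw":-0.146},{"grip":1,"slide":[0,0,0],"yaw":-0.146},{"grip":1,"slide":[0,0,0],"yaw":-0.146},{"grip":1,"slide":[0,0,0],"yaw":-0.146},{"grip":1,"slide":[0,0,0],"yaw":-0.146},{"grip":1,"slide":[0,0,0],"yaw":-0.146},{"grip":1,"slide":[0,0,0],"yaw":-0.146},{"grip":1,"slide":[0,0,0],"yaw":-0.146}]'
python3 -m jog '[{"grip":1,"slide":[0,0,0],"yaw":-0.146},{"grip":1,"slide":[0,0,0],"yaw":-0.146},{"grip":1,"slide":[0,0,0],"yaw":0},{"grip":1,"slide":[0,0,0],"yaw":0}]'
python3 look.py w4 160 20 480 260 2.5; python3 -c "
from h import *
print(np.round(manip.get_obs()['joint_pos'],2))"
```

```text
clock: 4.95
position: [0.6363, 0.0165, 0.2123]
ee_rot: [0.972, 0.233, 0.0, -0.0]
ft_force: [-0.1, -1.3, -1.0]
grip_width: 0.284
grasp_force: 39.6
clock: 5.75
position: [0.6362, 0.0139, 0.2125]
ee_rot: [0.684, 0.73, -0.0, 0.0]
ft_force: [0.2, -0.3, -1.8]
grip_width: 0.287
grasp_force: 39.5
clock: 6.55
position: [0.6362, 0.0138, 0.2125]
ee_rot: [0.168, 0.986, -0.0, 0.0]
ft_force: [0.8, -0.6, -1.3]
grip_width: 0.29
grasp_force: 39.5
clock: 6.95
position: [0.6362, 0.0138, 0.2122]
ee_rot: [0.028, 1.0, -0.0, 0.0]
ft_force: [0.1, -0.1, -1.2]
grip_width: 0.289
grasp_force: 39.5
[0.6362 0.0138 0.2122] [ 2.820e-02  9.996e-01 -1.000e-04  1.000e-04] [ 0.09803434 -0.0900458  -1.23324941]
[ 0.56  0.59 -0.91  1.5   0.47  1.28  1.11]
```

View pics/w4.png

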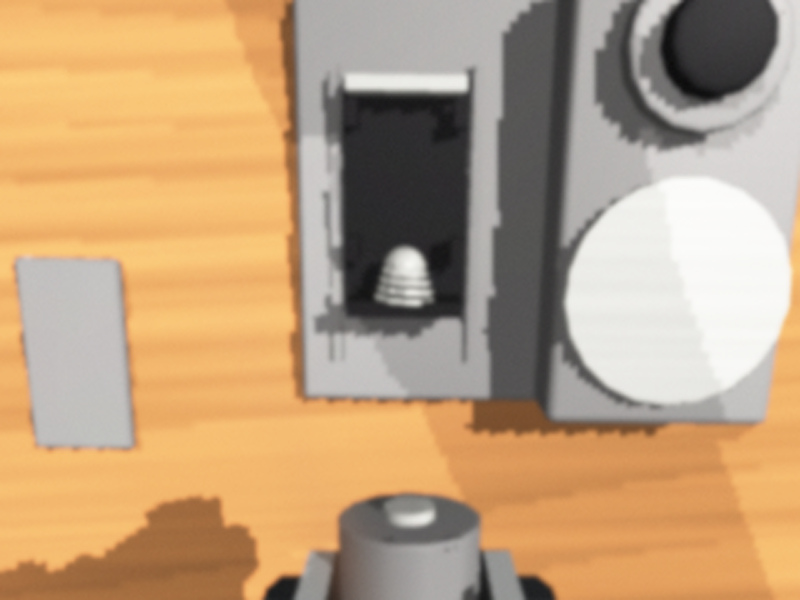

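View w4 shows the plate top edge at (345–470, 75–92), the spring's domed tip at (404,246), and the back wall at y≈315. The held cell's nub at (410,508) points towards the plate side, as needed.

Run:
```python
from h import *
b=np.load("pics/w4.npz");B=lambda x,y:(160+(x+.5)/2.5-.5,20+(y+.5)/2.5-.5)
L=lambda n,c,z:(print(n,onz(b['p'],B(*c),z).round(4)))
L("plate out L",(345,75),.026);L("plate out R",(468,75),.026);L("plate in L",(345,92),.026);L("plate in R",(468,92),.026)
L("tip",(404,246),.026);L("pan",(679,291),.046)
L("button",(722,38),.055)
L("base corner SE(-y,+x)",(304,398),.010);L("block corner",(550,420),.040);L("block corner2",(767,421),.040);L("block top edge y=5 upper",(575,100),.040);L("base left edge",(297,80),.010)
s,t=P("scene"),P("top")
print("pan tri",tri([(b['p'],B(679,291)),(t,(220+124.5/2.85-.5,130+207.5/2.85-.5)),(s,(150+577.5/3.2-.5,150+93/3.2-.5))]).round(4))
print("but tri",tri([(b['p'],B(722,38)),(t,(220+117/2.85-.5,130+276/2.85-.5)),(s,(150+518/3.2-.5,150+43/3.2-.5))]).round(4))
```

```text
plate out L [0.5272 0.0017 0.026 ]
plate out R [0.5292 0.0377 0.026 ]
plate in L [0.5318 0.0013 0.026 ]
plate in R [0.5338 0.0375 0.026 ]
tip [0.5769 0.0162 0.026 ]
pan [0.5931 0.0956 0.046 ]
button [0.528 0.101 0.055]
base corner SE(-y,+x) [ 0.6273 -0.0218  0.01  ]
block corner [0.6316 0.0589 0.04  ]
block corner2 [0.6358 0.1268 0.04  ]
block top edge y=5 upper [0.5392 0.0663 0.04  ]
base left edge [ 0.5256 -0.0144  0.01  ]
pan tri [0.594  0.0941 0.0472]
but tri [0.5287 0.0968 0.0609]
```

```bash
python3 -m jog '[{"grip":1,"slide":[4.3,-0.03,0],"yaw":0.011},{"grip":1,"slide":[4.3,-0.03,0],"yaw":0},{"grip":1,"slide":[0,0,4],"yaw":0},{"grip":1,"slide":[0,0,4],"yaw":0},{"grip":1,"slide":[0,0,1.7],"yaw":0},{"grip":1,"slide":[0,0,0],"yaw":0},{"grip":1,"slide":[0,0,0],"yaw":0},{"grip":1,"slide":[0,0,0],"yaw":0}]'
python3 look.py w5 200 120 440 400 2.1
```

```text
clock: 7.8
position: [0.5515, 0.0188, 0.1166]
ee_rot: [0.032, 1.0, 0.0, 0.001]
ft_force: [-0.0, -0.5, -0.7]
grip_width: 0.288
grasp_force: 39.6
[0.5515 0.0188 0.1166] [3.160e-02 9.995e-01 2.000e-04 1.200e-03] [-0.01071103 -0.52101825 -0.73830953]
```

View pics/w5.png

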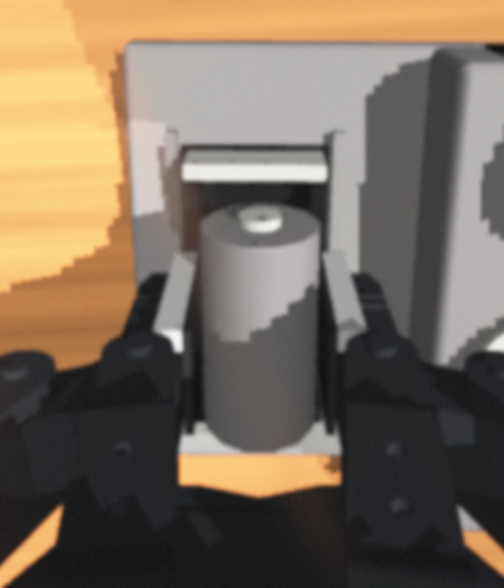

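View w5 shows the cell over the bay, with its mid at column 261. The plate spans 183–327 (mid 255), so the plate is about 1.2 mm to tool −y. Working it out:

Run:
```python
from h import *
b=np.load("pics/w5.npz");B=lambda x,y:(200+(x+.5)/2.1-.5,120+(y+.5)/2.1-.5)
Rt=R.from_quat(b['q']).as_matrix()
for n,c in [("outL",(183,152)),("outR",(327,150)),("inL",(183,166)),("inR",(327,165))]:
    X=onz(b['p'],B(*c),.026);print(n,X.round(4),(Rt.T@(X-b['pos'])).round(4))
print("nub tip seen",B(261,214),"pred")
for x in (.0227,.0237,.025):
  for y in (0,):print(x,proj(b['p'],b['pos']+Rt@[x,y,.0626]).round(1))
print("base front edge", onz(b['p'],B(128,44),.010).round(4),onz(b['p'],B(440,42),.010).round(4))
# gray profile down plate centre column to find edges
im=cv2.imread("pics/w5_full.png",0)
for c in (295,320,345):print(c,im[185:212,c].tolist())
fs=[manip.get_obs()['ft_force'] for _ in range(3)];print(fs)
```

```text
outL [0.5238 0.002  0.026 ] [ 0.0268 -0.0185  0.0906]
outR [0.5255 0.0377 0.026 ] [0.0274 0.0173 0.0906]
inL [0.5274 0.0017 0.026 ] [ 0.0232 -0.0186  0.0906]
inR [0.5294 0.0376 0.026 ] [0.0235 0.0174 0.0906]
nub tip seen (324.0238095238095, 221.64285714285714) pred
0.0227 [322.2 218.5]
0.0237 [322.2 216.4]
0.025 [322.2 213.6]
base front edge [ 0.4982 -0.0116  0.01  ] [0.5028 0.0695 0.01  ]
295 [182, 181, 168, 131, 83, 66, 96, 131, 148, 149, 150, 151, 166, 198, 225, 233, 235, 235, 234, 227, 191, 123, 65, 48, 48, 50, 51]
320 [181, 179, 168, 134, 83, 58, 85, 120, 143, 150, 150, 151, 167, 198, 226, 234, 236, 236, 235, 229, 198, 131, 66, 40, 39, 40, 41]
345 [180, 179, 170, 138, 90, 63, 86, 123, 144, 148, 150, 150, 164, 195, 224, 233, 235, 236, 235, 229, 200, 135, 67, 29, 22, 23, 23]
[array([ 0.73672134, -0.52204085, -0.94235021]), array([ 0.73672134, -0.52204085, -0.94235021]), array([ 0.73672134, -0.52204085, -0.94235021])]
```

```bash
python3 -m jog '[{"grip":1,"slide":[0.3,-0.1,0],"yaw":0},{"grip":1,"slide":[0,0,0],"yaw":0},{"grip":1,"slide":[0,0,0],"yaw":0}]';python3 -m jog '[{"grip":1,"slide":[0,0,0.5],"yaw":0},{"grip":1,"slide":[0,0,0.5],"yaw":0},{"grip":1,"slide":[0,0,0.2],"yaw":0},{"grip":1,"slide":[0,0,0],"yaw":0},{"grip":1,"slide":[0,0,0],"yaw":0},{"grip":1,"slide":[0,0,0],"yaw":0}]'
cat > f.py <<'E'
from h import *
F=[];X=[]
for i in range(6):
    manip.camera("wrist");o=manip.get_obs();F.append(o['ft_force']);X.append(o['position'])
print("F",np.mean(F,0).round(2),"sd",np.std(F,0).round(2),"X",(np.mean(X,0)*1e3).round(2),o['ee_rot'].round(4) if hasattr(o['ee_rot'],'round') else o['ee_rot'],o['grasp_force'])
E
python3 f.py
```

```text
clock: 8.15
position: [0.5473, 0.0174, 0.1152]
ee_rot: [0.032, 1.0, -0.0, 0.0]
ft_force: [0.3, 0.3, 0.2]
grip_width: 0.289
grasp_force: 39.6
clock: 8.75
position: [0.5474, 0.0176, 0.103]
ee_rot: [0.031, 1.0, -0.0, 0.0]
ft_force: [0.1, 0.6, -0.4]
grip_width: 0.287
grasp_force: 39.6
F [-0.11  0.26 -0.59] sd [0.31 0.29 0.48] X [547.37  17.52 103.03] [ 3.140e-02  9.995e-01 -1.000e-04  1.000e-04] 39.59896445274353
```

```bash
python3 -m jog '[{"grip":1,"slide":[-0.2,0,0],"yaw":0},{"grip":1,"slide":[0,0,0],"yaw":0}]' >/dev/null; python3 f.py; python3 -m jog '[{"grip":1,"slide":[-0.2,0,0],"yaw":0},{"grip":1,"slide":[0,0,0],"yaw":0}]' >/dev/null; python3 f.py; python3 -m jog '[{"grip":1,"slide":[-0.1,0,0],"yaw":0},{"grip":1,"slide":[0,0,0],"yaw":0}]' >/dev/null; python3 f.py
```

```text
F [-0.45 -0.11 -0.87] sd [0.58 0.47 0.41] X [549.27  17.37 102.88] [ 0.0314  0.9995 -0.      0.    ] 39.60520327091217
F [-1.24 -0.26 -0.05] sd [0.28 0.49 0.51] X [551.24  17.25 102.87] [ 0.0314  0.9995 -0.     -0.    ] 39.610151052474976
F [-1.47 -0.36 -0.58] sd [0.56 0.31 0.49] X [552.26  17.18 102.89] [ 0.0314  0.9995 -0.     -0.    ] 39.612820744514465
```

```bash
python3 -m jog '[{"grip":1,"slide":[-0.15,0,0],"yaw":0},{"grip":1,"slide":[0,0,0],"yaw":0}]' >/dev/null; python3 f.py; python3 -m jog '[{"grip":1,"slide":[-0.1,0,0],"yaw":0},{"grip":1,"slide":[0,0,0],"yaw":0}]' >/dev/null; python3 f.py
```

```text
F [-1.99 -0.08 -0.05] sd [0.63 0.49 0.39] X [553.74  17.08 102.87] [ 0.0314  0.9995 -0.     -0.    ] 39.61846053600311
F [-2.33 -0.18  0.01] sd [0.4  0.3  0.55] X [554.76  17.03 102.89] [ 0.0313  0.9995 -0.     -0.    ] 39.620556235313416
```

```bash
cat >> f.py <<'E'
import sys
sys.exit(int(np.linalg.norm(np.mean(F,0))>5))
E
sed -i 's/range(6)/range(4)/' f.py
python3 -m jog '[{"grip":1,"slide":[-0.12,0,0],"yaw":0},{"grip":1,"slide":[0,0,0],"yaw":0}]' >/dev/null; python3 f.py && python3 -m jog '[{"grip":1,"slide":[0,0,0.1],"yaw":0},{"grip":1,"slide":[0,0,0.1],"yaw":0},{"grip":1,"slide":[0,0,0],"yaw":0}]' >/dev/null; python3 f.py &&  python3 -m jog '[{"grip":1,"slide":[0,0,0.1],"yaw":0},{"grip":1,"slide":[0,0,0],"yaw":0}]' >/dev/null; python3 f.py
```

```text
F [-3.04 -0.39 -0.72] sd [0.35 0.55 0.17] X [555.95  16.94 102.88] [ 3.140e-02  9.995e-01 -1.000e-04 -0.000e+00] 39.62585985660553
F [-3.35  0.62 -0.57] sd [0.5  0.12 0.53] X [555.83  17.09 100.72] [ 3.130e-02  9.995e-01  1.000e-04 -1.000e-04] 39.66041922569275
F [-4.06  0.62 -0.75] sd [0.42 0.25 0.43] X [555.87  16.99  99.81] [ 3.140e-02  9.995e-01 -0.000e+00 -1.000e-04] 39.666502475738525
```

```bash
python3 -m jog '[{"grip":1,"slide":[0.08,0,0],"yaw":0},{"grip":1,"slide":[0,0,0],"yaw":0}]' >/dev/null; python3 f.py && python3 -m jog '[{"grip":1,"slide":[0,0,0.1],"yaw":0},{"grip":1,"slide":[0,0,0],"yaw":0}]' >/dev/null; python3 f.py
```

```text
F [-2.99  0.62 -1.38] sd [0.69 0.55 0.69] X [555.21  17.01  99.91] [ 3.140e-02  9.995e-01 -0.000e+00  1.000e-04] 39.60997760295868
F [-3.2   0.38 -0.68] sd [0.28 0.46 0.3 ] X [555.23  16.94  98.93] [ 3.150e-02  9.995e-01 -1.000e-04  1.000e-04] 39.65096712112427
```

```bash
python3 -m jog '[{"grip":1,"slide":[0,0,0.1],"yaw":0},{"grip":1,"slide":[0,0,0.1],"yaw":0},{"grip":1,"slide":[0,0,0],"yaw":0}]' >/dev/null; python3 f.py &&  python3 -m jog '[{"grip":1,"slide":[0,0,0.1],"yaw":0},{"grip":1,"slide":[0,0,0.1],"yaw":0},{"grip":1,"slide":[0,0,0],"yaw":0}]' >/dev/null; python3 f.py && python3 -m jog '[{"grip":1,"slide":[0,0,0.1],"yaw":0},{"grip":1,"slide":[0,0,0.1],"yaw":0},{"grip":1,"slide":[0,0,0],"yaw":0}]' >/dev/null; python3 f.py
```

```text
F [-2.82 -0.29 -1.07] sd [0.23 0.38 0.54] X [555.09  16.94  96.78] [ 3.140e-02  9.995e-01 -1.000e-04 -1.000e-04] 39.63959991931915
F [-3.21 -0.1  -0.99] sd [0.39 0.44 0.5 ] X [555.1   17.01  94.8 ] [ 3.140e-02  9.995e-01  0.000e+00 -1.000e-04] 39.63603973388672
F [-2.79  0.5  -1.6 ] sd [0.18 0.17 0.37] X [555.09  17.02  92.8 ] [ 3.140e-02  9.995e-01 -0.000e+00 -1.000e-04] 39.636104106903076
```

```bash
python3 -m jog '[{"grip":1,"slide":[0,0,0.1],"yaw":0},{"grip":1,"slide":[0,0,0.1],"yaw":0},{"grip":1,"slide":[0,0,0],"yaw":0}]' >/dev/null; python3 f.py &&  python3 -m jog '[{"grip":1,"slide":[0,0,0.1],"yaw":0},{"grip":1,"slide":[0,0,0],"yaw":0}]' >/dev/null; python3 f.py && python3 -m jog '[{"grip":1,"slide":[0,0,0.05],"yaw":0},{"grip":1,"slide":[0,0,0],"yaw":0}]' >/dev/null; python3 f.py
```

```text
F [-2.91  0.19 -0.96] sd [0.34 0.39 0.39] X [555.09  17.    90.81] [ 3.140e-02  9.995e-01 -1.000e-04 -1.000e-04] 39.63549077510834
F [-3.11  0.31 -0.56] sd [0.29 0.45 0.61] X [555.13  17.01  89.85] [ 0.0314  0.9995 -0.     -0.    ] 39.64258432388306
F [-3.    0.11  0.11] sd [0.09 0.42 0.36] X [555.21  17.    89.43] [ 0.0314  0.9995 -0.      0.    ] 39.66477334499359
```

```bash
python3 -m jog '[{"grip":0.35,"slide":[0,0,0],"yaw":0},{"grip":0.2,"slide":[0,0,0],"yaw":0},{"grip":0.1,"slide":[0,0,0],"yaw":0},{"grip":0.1,"slide":[0,0,0],"yaw":0},{"grip":0.1,"slide":[0,0,0],"yaw":0}]'; python3 f.py; python3 -m jog '[{"grip":0.1,"slide":[0,0,-1],"yaw":0},{"grip":0.1,"slide":[0,0,-2],"yaw":0},{"grip":0.1,"slide":[0,0,-4],"yaw":0},{"grip":0.1,"slide":[-3,0,-3],"yaw":0},{"grip":0.1,"slide":[-3,0,0],"yaw":0},{"grip":0.1,"slide":[0,0,0],"yaw":0},{"grip":0.1,"slide":[0,0,0],"yaw":0}]'; python3 look.py w6 160 20 480 260 2.5
```

```text
clock: 16.95
position: [0.5553, 0.017, 0.0895]
ee_rot: [0.031, 1.0, -0.0, 0.0]
ft_force: [0.6, 1.1, -0.6]
grip_width: 0.447
grasp_force: 0.0
F [ 0.13 -0.14  0.1 ] sd [0.69 0.27 0.42] X [555.23  16.99  89.43] [ 0.0314  0.9995 -0.      0.    ] 0.0
clock: 17.85
position: [0.615, 0.0136, 0.1896]
ee_rot: [0.031, 1.0, 0.0, -0.0]
ft_force: [-0.6, -0.3, -0.2]
grip_width: 0.454
grasp_force: 0.0
[0.615  0.0136 0.1896] [ 3.120e-02  9.995e-01  3.000e-04 -2.000e-04] [-0.61227648 -0.26762337 -0.23929183]
```

View pics/w6.png

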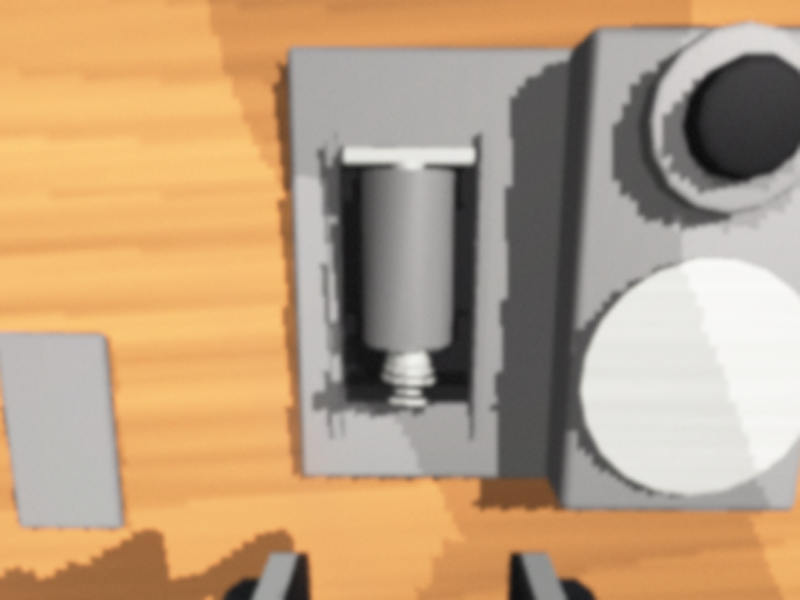

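View w6 shows the cell lying level in the bay: nub on the plate at (410,160), compressed spring at (408,375). The power button is at (750,118).

Run:
```python
from h import *
B=lambda x,y:(160+(x+.5)/2.5-.5,20+(y+.5)/2.5-.5)
w4,w6=np.load("pics/w4.npz"),np.load("pics/w6.npz")
s,t=P("scene"),P("top")
im=cv2.imread("pics/w6_full.png",0)
c=B(750,118);print("bbox",c)
u=im[20:120,400:520]<70;n,l,st,ce=cv2.connectedComponentsWithStats(u.astype(np.uint8));i=1+np.argmax(st[1:,4]);print(st[i],ce[i]+[400,20])
im4=cv2.imread("pics/w4_full.png",0);u=im4[0:80,400:520]<70;n,l,st4,ce4=cv2.connectedComponentsWithStats(u.astype(np.uint8));j=1+np.argmax(st4[1:,4]);print(st4[j],ce4[j]+[400,0])
S=(150+518/3.2-.5,150+43/3.2-.5);T=(220+117/2.85-.5,130+276/2.85-.5)
for z in(.045,.05,.055,.06): print(z,onz(w6['p'],c,z).round(4),onz(w4['p'],ce4[j]+[400,0],z).round(4),onz(t,T,z).round(4),onz(s,S,z).round(4))
print("ring",[onz(w6['p'],B(735,118),z).round(4).tolist() for z in (.045,.05)])
# cell in bay: top line ends
print("cell",onz(w6['p'],B(411,170),.039).round(4),onz(w6['p'],B(407,350),.039).round(4))
```

```text
bbox (459.7, 66.9)
[  33   23   51   50 1946] [457.90596095  67.08530319]
[  24   12   46   49 1674] [446.4223417   35.65591398]
0.045 [0.5278 0.105  0.045 ] [0.5268 0.1033 0.045 ] [0.5313 0.0988 0.045 ] [0.5198 0.1068 0.045 ]
0.05 [0.5282 0.1029 0.05  ] [0.5276 0.1015 0.05  ] [0.5306 0.0982 0.05  ] [0.5225 0.1033 0.05  ]
0.055 [0.5285 0.1009 0.055 ] [0.5284 0.0997 0.055 ] [0.53   0.0975 0.055 ] [0.5253 0.0998 0.055 ]
0.06 [0.5288 0.0989 0.06  ] [0.5292 0.0979 0.06  ] [0.5294 0.0968 0.06  ] [0.5281 0.0963 0.06  ]
ring [[0.5276, 0.1012, 0.045], [0.5279, 0.0993, 0.05]]
cell [0.5347 0.0198 0.039 ] [0.5819 0.0158 0.039 ]
```

```bash
python3 -m jog '[{"grip":1,"slide":[3.05,2.65,0],"yaw":0},{"grip":1,"slide":[3.05,2.65,0],"yaw":0},{"grip":1,"slide":[3,2.6,0],"yaw":0},{"grip":1,"slide":[0,0,2.5],"yaw":0},{"grip":1,"slide":[0,0,2],"yaw":0},{"grip":1,"slide":[0,0,0],"yaw":0},{"grip":1,"slide":[0,0,0],"yaw":0},{"grip":1,"slide":[0,0,0],"yaw":0}]' 20; python3 f.py; for i in 1; do python3 -m jog '[{"grip":1,"slide":[0,0,0.3],"yaw":0},{"grip":1,"slide":[0,0,0.3],"yaw":0},{"grip":1,"slide":[0,0,0],"yaw":0}]' >/dev/null; python3 f.py; done
```

```text
clock: 18.7
position: [0.5295, 0.0979, 0.1455]
ee_rot: [0.031, 1.0, 0.0, 0.001]
ft_force: [0.6, -0.4, -1.1]
grip_width: -0.001
grasp_force: 0.0
F [-0.01  0.04  0.14] sd [0.56 0.31 0.69] X [529.57  97.82 145.26] [3.150e-02 9.995e-01 0.000e+00 5.000e-04] 0.0
F [-0.02  0.02  0.34] sd [0.55 0.46 0.24] X [529.13  97.83 138.27] [ 0.0314  0.9995 -0.     -0.    ] 0.0
```

Descend in small steps until the button is felt.

```bash
python3 -m jog '[{"grip":1,"slide":[0,0,0.2],"yaw":0},{"grip":1,"slide":[0,0,0.2],"yaw":0},{"grip":1,"slide":[0,0,0],"yaw":0}]' >/dev/null; python3 f.py && python3 -m jog '[{"grip":1,"slide":[0,0,0.2],"yaw":0},{"grip":1,"slide":[0,0,0],"yaw":0}]' >/dev/null; python3 f.py && python3 -m jog '[{"grip":1,"slide":[0,0,0.2],"yaw":0},{"grip":1,"slide":[0,0,0],"yaw":0}]' >/dev/null; python3 f.py
```

```text
F [-0.13 -0.47  1.55] sd [0.73 0.27 0.49] X [529.24  97.8  134.45] [ 3.140e-02  9.995e-01 -1.000e-04  1.000e-04] 0.7389241363853216
F [-0.3  -0.12  2.72] sd [0.33 0.5  0.21] X [529.29  97.83 132.48] [ 3.140e-02  9.995e-01 -0.000e+00  1.000e-04] 1.3166058249771595
F [0.51 0.05 3.36] sd [0.49 0.22 0.41] X [529.3   97.82 130.47] [ 3.140e-02  9.995e-01 -0.000e+00  1.000e-04] 1.894816942512989
```

```bash
sed -i 's/>5/>5.5/' f.py; python3 -m jog '[{"grip":1,"slide":[0,0,0.1],"yaw":0},{"grip":1,"slide":[0,0,0],"yaw":0}]' >/dev/null; python3 f.py && python3 -m jog '[{"grip":1,"slide":[0,0,0.1],"yaw":0},{"grip":1,"slide":[0,0,0],"yaw":0}]' >/dev/null; python3 f.py && python3 -m jog '[{"grip":1,"slide":[0,0,0.06],"yaw":0},{"grip":1,"slide":[0,0,0],"yaw":0}]' >/dev/null; python3 f.py
```

```text
F [0.16 0.25 4.66] sd [0.46 0.35 0.25] X [529.29  97.82 129.47] [3.140e-02 9.995e-01 0.000e+00 2.000e-04] 2.189118415117264
F [-1.04 -1.07  8.44] sd [0.42 0.39 0.26] X [529.32  97.84 128.71] [ 3.140e-02  9.995e-01 -1.000e-04  2.000e-04] 4.22710874270706
F [-0.92 -0.6   8.44] sd [0.3  0.32 0.7 ] X [529.32  97.84 128.72] [ 3.140e-02  9.995e-01 -1.000e-04  2.000e-04] 4.22344404629257
```

The button is on its stop at 8.4 N. Letting go and checking.

```bash
python3 -m jog '[{"grip":1,"slide":[0,0,-0.5],"yaw":0},{"grip":1,"slide":[0,0,-1.5],"yaw":0},{"grip":1,"slide":[0,0,-3],"yaw":0},{"grip":1,"slide":[-4,-2,-3],"yaw":0},{"grip":1,"slide":[-4,-3,0],"yaw":0},{"grip":1,"slide":[0,-3,0],"yaw":0},{"grip":1,"slide":[0,0,0],"yaw":0},{"grip":1,"slide":[0,0,0],"yaw":0}]'; python3 look.py w7 160 20 480 260 2.5
```

```text
clock: 22.5
position: [0.6009, 0.0141, 0.2065]
ee_rot: [0.032, 0.999, 0.0, -0.0]
ft_force: [0.5, 1.2, 0.1]
grip_width: -0.001
grasp_force: 0.0
[0.6009 0.0141 0.2065] [ 3.200e-02  9.995e-01  2.000e-04 -4.000e-04] [0.50644927 1.2473358  0.14814999]
```

View pics/w7.png

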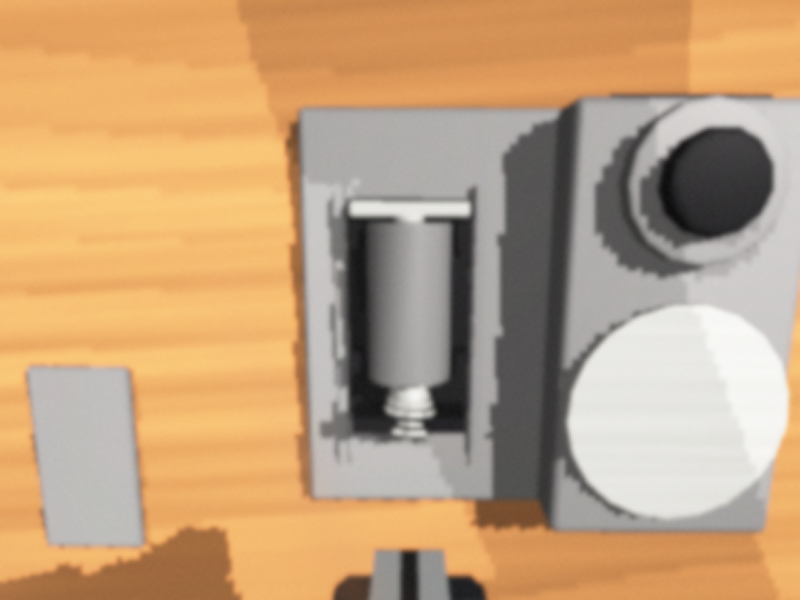

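The cell is still seated at (410,300), with its nub on the plate and the spring compressed. The button is up at (720,180), and the robot is clear of everything.

```bash
python3 -c "
from workcell import manip
print(manip.hand_in())"
```

```text
the job is handed in; nothing more can be done
None
```

The cell is seated level in the bay, nub to the plate and held by the spring; the power button was pressed to its stop and released, and the job is handed in (no verdict was returned).

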